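Unlock the stamp case and present the open combination padlock

ROBOT

A 7-joint arm with a two-finger parallel gripper is mounted at the origin on the work surface. World frame = base frame: x ahead of the robot, y to its left, z up, the work surface at z = 0. Lengths are in m, angles in rad, forces in N, time in s.
With the tool pointing down it reaches from about 0.4 to 0.85 m from the base axis. Payload 10.4 kg.
Tool frame: the origin (TCP) lies on the mounting face of the last link; the fingertips stand r.tips_ahead ahead of it and the grasp point (between the pads) lies 164 mm ahead of it (r.tips_ahead is the distance from the TCP to the fingertips, in m); z points along the fingers, y is the line along which they close (so a half turn about z gives the same grasp; the last joint's range is limited). The gripper opens to 87 mm and grips with 3 to 60 N. Pads are 19 mm wide; open, the fingers measure 117 mm over their backs; the gripper's body (75 mm by 190 mm) begins 51 mm behind the grasp point.
Start: joints at [1.209, 0.332, -0.065, 1.46, 0.022, 1.35, -0.088], TCP at [0.208, -0.589, 0.405] pointing down, gripper open.
Joint ranges: [-2.6, 2.6], [-0.5, 2.12], [-1.47, 1.34], [0.16, 2.42], [-1.27, 4.41], [0.06, 2.06], [-2.6, 2.6]. Speed limits (rad/s): [2.22, 2.22, 2.79, 2.79, 3.14, 3.14, 3.14].

INTERFACE

Orientations are given as a unit quaternion [x, y, z, w].
In Python, from bench import telemetry, imaging, job, r gives the robot as it stands.
- The arm moves only by the tool move_arm, never from a script. Its argument "steps" is a list of rows, each an object of numbers: "dx", "dy", "dz": the shift along the tool's x, y, z in cm; "spin": the turn about the tool's z in rad. In form: [{"dx": .., "dy": .., "dz": .., "spin": ..}, ...]. A call has 1 to 12 rows; each row shifts and turns the commanded pose from where the row before left it, along the tool's axes as they then stand; what a row does not reach is not made up. A row lasts 1/10 s, in which the tool goes at most 50 mm and 8.59 degrees, less where a joint would pass 70% of its speed; a pose out of reach is approached as far as the arm can. A call with a gripper value outside its range is refused whole. "claw" is the finger opening in cm, from 0 to 8.7, set as the call begins (left out, the last holds). The fingers move at their own pace and stop on an object; "squeeze" is the grip in N (left out, the last holds). Time passes only in rows, so rows that do not move let the fingers close. It gives the time, the measured TCP pose, the force, the opening and the grip force at its end, in the units of the state.
- telemetry.read_state(): the state, without advancing time (a new reading comes with each control period).
- imaging.camera(name): name is "scene" or "top" or "wrist"; returns a dict with "img" (400x640x3 uint8, red, green, blue), "camera_matrix" (3x3 intrinsics, pixels), "D" ([k1, k2, p1, p2, k3] as OpenCV has them; the pictures are not rectified), "R" (3x3) and "t" (3): a world point X has camera coordinates R X + t. Camera axes: x right, y down, z forward; pixel columns grow to the right and rows downward; lengths in m; the calibration is good to about 2 mm. A picture is of the moment at which its call begins. There is no depth.
- job.close_job(): hands the job in; it is judged then, once.
The state is a dict: "time": time; "joint_positions": joint angles; "joint_vel": joint speeds; "joint_torque": joint torques, N m; "ee_pos": TCP position; "eef_rot": TCP orientation; "ft_force": force on the tool from outside, world axes, zero at the start; "torque": the same for the moment, N m; "width": finger opening in m; "grip_force": force on a finger pad.
Only numpy, scipy, OpenCV 4.12 (cv2) and the standard library are available. Lean on these libraries where they do the work, as an engineer would, in place of code of your own. Each camera call takes 0.05 s, during which the arm holds its last target. There are 200 camera calls.

TASK

The embossing-stamp case beside the hot press is locked with the dark combination padlock that lies on its lid: turn the padlock's dial click by click until its white pointer has clicked in at the red mark, then pull the shackle out as far as it goes, which frees the lock from the case's staple. Lift the open padlock off and present it: finish while still holding it in the gripper, at rest, level with the dial facing up, shackle still out, at least 10 cm above the lid and clear of everything, and leave the other things where they are.

Things in the scene. Friction and masses are not known exactly. Their poses are not given: they have to be found in the camera images.
- case: Stamp case, fixed: flat, dark, aluminium-edged, 240 (x) by 380 (y) by 100 mm high. Origin: centre of its underside; x points from its front (handle and latches, towards the robot) to its back, z up; lid flat at z = 100 mm. A steel hasp strap lies flush in the lid; its 6 mm high hinge knuckle is at x = 66 mm.
- staple (a point): Centre of the hole in the staple eye: an upright steel plate fixed to the lid, 26 mm wide (y), 4 mm thick (x), 30 mm high, at x = -34, y = -21 mm of the case. The 13 mm hole runs along the case's x, 14 mm above the lid; one shackle leg passes through it. The eye stands 1 to 3 mm in front of the padlock's body and stops it when the shackle is pulled.
- padlock: Combination padlock, about 0.33 kg, lying on the lid, dial up: dark steel body 60 (x) by 64 (y) by 28 mm thick. Origin: centre of its underside; axes as the case's, within 2 deg. The shackle leaves its -x face, towards the robot, 14 mm above the underside; the leg at y = -21 passes through the staple. With the shackle fully out that leg's end stands 10 mm clear of the face and the lock lifts off.
- dial_knob (a point): Point on the dial's vertical axis (centre of the padlock's body), halfway up the dark round knob that turns the dial: 28 mm diameter, its top 9 mm above this point, its foot 10 mm below, where the 47 mm wide dial disc lies. 41.5 mm above the padlock's underside.
- dial_pointer (a point): On the white pointer of the dial disc, 20 mm from the dial's axis (a white line on the knob's top runs along the same radius; eleven thin ticks mark the other notches). The red mark that it must meet is on the padlock's body at the dial's edge, on the shackle side (the padlock's -x).
- dial (a joint): Angle of the pointer from the red mark, positive anticlockwise from above, rad; starts on a notch from 1.0 to 5.3. Turns endlessly either way (a whole turn counts as 0), with a click notch every 30 degrees (0.524 rad); leaving a notch takes about 0.07 N m; let go, it springs to the nearest one. Only at the red mark can the shackle be pulled; then the dial is blocked.
- shackle_grip (a point): Midway between the shackle's two straight legs, near its bow, at the height of their axes: 14 mm above the padlock's underside, at its x = -66 mm when shut; moves with the shackle. Legs: 8 mm round steel bars along x at y = -21 and +21 mm (34 mm apart inside, 50 mm over the outsides). The bow's outer edge is 27 mm farther to -x. 10 mm free below the legs.
- shackle (a joint): How far the shackle is pulled out of the body along the padlock's -x, m: 0 shut, 0.016 fully out at its stop. It slides stiffly (about 3.5 N) and stays where it is left; locked, it has under 2 mm of play. Pulled, the lock first slides 1 to 3 mm until its body meets the staple eye.
- frames: Bystander on the lid: stack of six thin square chip frames, black with a yellow one on top, 70 by 70 by 30 mm. Origin: centre of the underside.
- slide_box: Bystander on the lid: closed blue box for microscope slides, 85 by 60 by 34 mm. Origin: centre of the underside.
- key_padlock: Bystander on the lid: small shut brass padlock with a key hole and no dial, 40 mm wide, 18 mm thick, lying flat. Not the lock to open. Origin: centre of its body's underside.
- solvent: Bystander on the table: amber solvent bottle, 68 mm diameter, 150 mm high. Origin: centre of the underside.
- dishes: Bystander on the table: two stacked glass dishes, 93 mm diameter, 28 mm high. Origin: centre of the underside.
- screwdriver: Bystander on the table: screwdriver with a red handle, 170 mm long. Origin: midway along it, on the table.
- loupe: Bystander on the table: round black and silver loupe, 54 mm diameter, 34 mm high. Origin: centre of the underside.
Things that resemble listed ones, but are neither listed nor needed, are in the scene too. Leave any green look-alike of the padlock alone.

How it is judged:
On the way, in this order (a step that is already met when the one before it is completed fails the run):
1. the dial's pointer has clicked in at the red mark (within about 12 degrees) with the shackle still shut (x of dial_pointer in the frame of padlock below -0.0195 m and value of joint shackle below 0.004 m), for 0.2 s.
2. the shackle is pulled out (at least 13 mm of its 16 mm) (value of joint shackle above 0.013 m), for 0.1 s.
At the end, for the whole second after the job is handed in: The padlock is held in the fingers (more than 2 N on it), at rest (under 3 cm/s), its underside's centre more than 8 cm above the lid, its dial facing up within about 28 degrees, the shackle still out by more than 12 mm, touching nothing of the case (value of joint shackle above 0.012 m and z of padlock in the frame of case above 0.18 m and angle between padlock's own z axis and vertical below 0.5 rad and contact force between padlock and the fingers above 2 N and contact force between padlock and case below 0.1 N and linear speed of padlock below 0.03 m/s); the arm keeps its last pose, push and grip.
It fails at once if another thing on the lid is pushed about (more than 30 mm) (distance of any of frames, slide_box, key_padlock from where it was at the start of the episode above 0.03 m).
It fails at once if a thing on the table is pushed about (more than 30 mm) (distance of any of solvent, dishes, screwdriver, loupe from where it was at the start of the episode above 0.03 m).
It also fails if it takes over 70 s, if anything falls off the work surface, if the arm or the gripper's body presses on something with over 40 N, if the wrist force passes 120 N, or if a joint passes its speed limit or range.

## Working session

There is one attempt and no reset: what is moved stays moved. The work goes in short steps, Python scripts to look and compute and a tool call to move; the robot and the scene stay as the last step left them, time stands still between calls to the robot, and variables do not carry over. Pictures are saved under pics/ and viewed, at most 10 in all, crops included, and the job is handed in when it is done.

Besides the shell and the picture viewer there is one more tool, called after "Emit:" as a command line: name --argument value ..., lists and objects as JSON in quotes. move_arm: Moves the arm, as the interface text tells. Its arguments: {"type":"object","properties":{"steps":{"type":"array","items":{"type":"object","properties":{"dx":{"type":"number"},"dy":{"type":"number"},"dz":{"type":"number"},"spin":{"type":"number"}}}},"claw":{"type":"number"},"squeeze":{"type":"number"}},"required":["steps"]}

```bash
ls; mkdir -p pics
cat > h.py <<'E'
import numpy as np, cv2
from bench import telemetry, imaging, job, r
def cam(n):
    return imaging.camera(n)
def ray(c,px):
    p=cv2.undistortPoints(np.array([[px]],float),np.array(c["camera_matrix"]),np.array(c["D"],float))[0,0]
    R=np.array(c["R"]);t=np.array(c["t"])
    return -R.T@t, R.T@np.array([p[0],p[1],1.])
def plane(c,px,z):
    o,d=ray(c,px); return o+d*(z-o[2])/d[2]
def proj(c,X):
    R=np.array(c["R"]); rv=cv2.Rodrigues(R)[0]
    return cv2.projectPoints(np.array(X,float).reshape(-1,1,3),rv,np.array(c["t"],float),np.array(c["camera_matrix"]),np.array(c["D"],float))[0][:,0]
def save(c,n,box=None,s=1):
    im=c["img"][:,:,::-1]
    if box: x0,y0,x1,y1=box; im=im[y0:y1,x0:x1]
    cv2.imwrite("pics/"+n,cv2.resize(im,None,fx=s,fy=s,interpolation=cv2.INTER_CUBIC))
E
python3 - <<'E'
from h import *
import pickle
s=telemetry.read_state(); print(s, r.tips_ahead)
cs={n:cam(n) for n in("top","scene")}
pickle.dump(cs,open("c0.pkl","wb"))
a=cs["top"]["img"]; 
save(cs["top"],"top0.png",None,1.25); save(cs["scene"],"scene0.png",None,1.25)
E
```

```text
pics
{'time': 0.0, 'joint_positions': array([ 1.20940108,  0.33285048, -0.06467934,  1.46094095,  0.02161064,
        1.34992929, -0.08847026]), 'joint_vel': array([-9.09063386e-05, -2.05029271e-05, -6.49254330e-05, -5.88113396e-04,
       -8.85502858e-04, -5.16603054e-04, -5.25764734e-04]), 'joint_torque': array([-9.97892203e-04, -6.23255181e+01,  2.37148470e-02, -3.89895952e+01,
       -6.15258445e-02,  3.97784798e-02,  1.80192037e-04]), 'ee_pos': array([ 0.20766701, -0.58934608,  0.40396726]), 'eef_rot': array([ 9.85683420e-01,  1.68605106e-01, -1.62628566e-04, -6.97485526e-04]), 'ft_force': array([-0.39793772,  0.02329214,  0.55053376]), 'torque': array([ 0.0773611 , -0.00312728, -0.04169933]), 'grip_force': 0.0, 'width': 0.08706784627489138} 0.1822
```

View pics/top0.png

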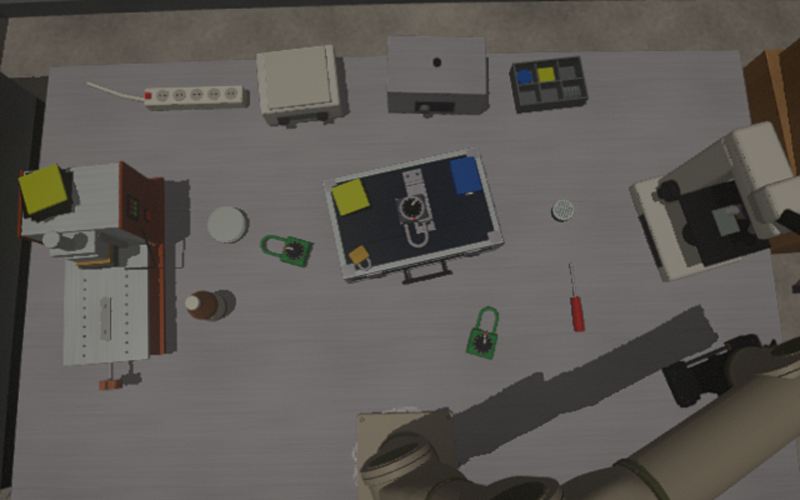

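View pics/scene0.png

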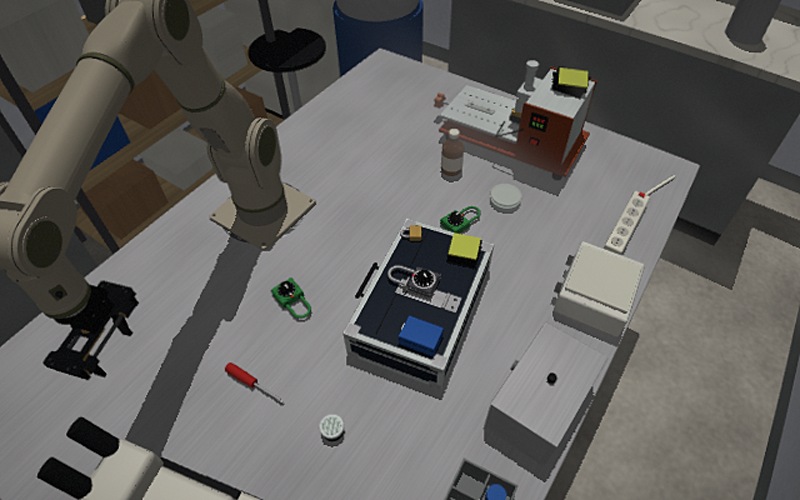

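The top view shows the case at about (412,215) in viewed pixels. What could be taken for the padlock:
- dark dial padlock on the lid at (412,207)
- green look-alikes at (290,250) and (482,343)
- brass key padlock at (358,257)

I choose the dark one, with its shackle towards the robot at (417,238). A close crop comes next to check it.

Run:
```python
from h import *
import pickle
cs=pickle.load(open("c0.pkl","rb")); t=cs["top"]; s=cs["scene"]
C=[plane(t,(u/1.25,v/1.25),0.1) for u,v in[(325,183),(481,150),(501,240),(344,278)]]
for c in C: print(c.round(3))
print("sizes",[np.linalg.norm(C[i]-C[(i+1)%4]).round(3) for i in range(4)],"centre",np.mean(C,0).round(3))
x=(C[0]+C[1]-C[2]-C[3])[:2]; print("yaw",np.arctan2(x[1],x[0]))
# knob two-view
o1,d1=ray(t,(412/1.25,207/1.25));o2,d2=ray(s,(425/1.25,278/1.25))
A=np.stack([d1,-d2],1);k=np.linalg.lstsq(A,o2-o1,rcond=None)[0]
p,q=o1+d1*k[0],o2+d2*k[1];print(p.round(4),q.round(4))
print("table things",{n:plane(t,(u/1.25,v/1.25),z).round(3) for n,u,v,z in[("solv",200,303,.15),("dish",228,224,.03),("brass",358,256,.12),("frames",351,197,.13),("blue",466,176,.134)]})
a=t["img"][115:230,255:410,::-1]; b=s["img"][170:310,270:400,::-1]
a=cv2.resize(a,(540,400),interpolation=cv2.INTER_CUBIC)
cv2.imwrite("pics/crop0.png",a)
```

```text
[0.661 0.176 0.1  ]
[ 0.734 -0.201  0.1  ]
[ 0.511 -0.236  0.1  ]
[0.431 0.133 0.1  ]
sizes [np.float64(0.385), np.float64(0.226), np.float64(0.378), np.float64(0.234)] centre [ 0.584 -0.032  0.1  ]
yaw 0.1734312043245313
[ 0.5878 -0.0291  0.1313] [ 0.5916 -0.0254  0.1322]
table things {'solv': array([0.376, 0.448, 0.15 ]), 'dish': array([0.583, 0.429, 0.03 ]), 'brass': array([0.478, 0.098, 0.12 ]), 'frames': array([0.616, 0.112, 0.13 ]), 'blue': array([ 0.659, -0.157,  0.134])}
```

View pics/crop0.png

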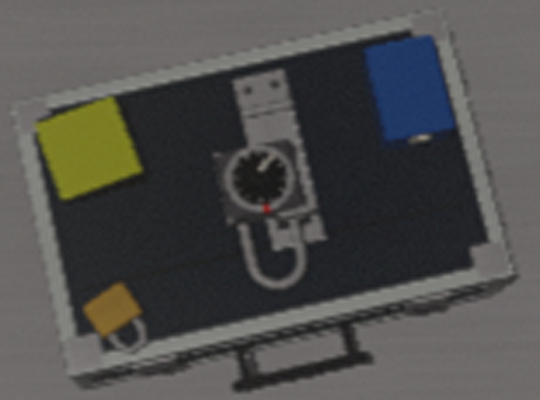

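The crop confirms the choice: dark body with a black dial at crop (258,178), red mark at (266,208) on the shackle side, and the white pointer at upper right, about (270,160). The staple is at (295,235). The brass lock is at (112,308), well clear. Next I move above it.

Emit:
move_arm --steps '[{"dx": 3.4,"dy": -2.65},{"dx": 3.4,"dy": -2.65},{"dx": 3.4,"dy": -2.65},{"dx": 3.4,"dy": -2.65},{"dx": 3.4,"dy": -2.65},{"dx": 3.4,"dy": -2.65},{"dx": 3.4,"dy": -2.65},{"dx": 3.4,"dy": -2.65},{"dx": 3.4,"dy": -2.65},{"dx": 3.4,"dy": -2.65},{"dx": 3.4,"dy": -2.65},{"dx": 3.4,"dy": -2.65}]'

```text
$.steps[0]: bad value
```

Emit:
move_arm --steps '[{"dx": 3.2,"dy": -2.7},{"dx": 3.2,"dy": -2.7},{"spin": 0.08},{"spin": 0.08},{}]'

```text
$.steps[0]: bad value
```

Run:
```python
from h import *
import pickle
c=cam("wrist");pickle.dump(c,open("w1.pkl","wb")); save(c,"w1.png",None,1.25)
s=telemetry.read_state();print(s["time"],s["ee_pos"],s["eef_rot"],s["joint_positions"].round(2))
print("cam",ray(c,(320,200)),proj(c,[[.588,-.029,.14]]))
```

```text
0.15 [ 0.20768269 -0.58939669  0.40414502] [ 9.85685642e-01  1.68592819e-01 -1.26472015e-04 -5.10046168e-04] [ 1.21  0.33 -0.06  1.46  0.02  1.35 -0.09]
cam (array([ 0.2767132 , -0.56476037,  0.38420543]), array([-0.2478816, -0.1113805, -0.9626808])) [[1901.50764144 2257.451816  ]]
```

View pics/w1.png

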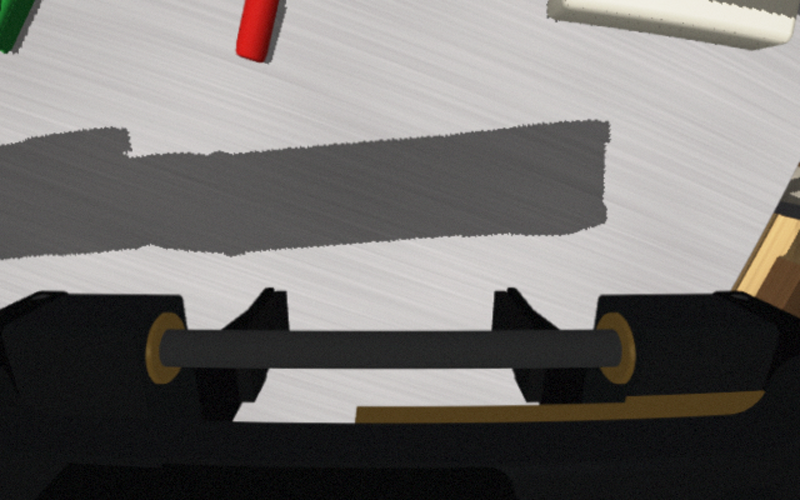

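That picture is still the start view. The moves were refused, probably because each row needs all four keys. The fingers show at the bottom (y≈350).

Emit:
move_arm --steps '[{"dx": 3.4,"dy": -2.65,"dz": 0,"spin": 0},{"dx": 3.4,"dy": -2.65,"dz": 0,"spin": 0},{"dx": 3.4,"dy": -2.65,"dz": 0,"spin": 0},{"dx": 3.4,"dy": -2.65,"dz": 0,"spin": 0},{"dx": 3.4,"dy": -2.65,"dz": 0,"spin": 0},{"dx": 3.4,"dy": -2.65,"dz": 0,"spin": 0},{"dx": 3.4,"dy": -2.65,"dz": 0,"spin": 0},{"dx": 3.4,"dy": -2.65,"dz": 0,"spin": 0},{"dx": 3.4,"dy": -2.65,"dz": 0,"spin": 0},{"dx": 3.4,"dy": -2.65,"dz": 0,"spin": 0},{"dx": 3.4,"dy": -2.65,"dz": 0,"spin": 0},{"dx": 3.4,"dy": -2.65,"dz": 0,"spin": 0}]'

```text
time: 1.35
ee_pos: [0.4874, -0.1524, 0.4048]
eef_rot: [0.986, 0.168, 0.0, 0.0]
ft_force: [1.0, -0.6, -0.2]
width: 0.0871
grip_force: 0.0
```

Emit:
move_arm --steps '[{"dx": 2.7,"dy": -2.3,"dz": 0,"spin": 0},{"dx": 2.7,"dy": -2.3,"dz": 0,"spin": 0},{"dx": 2.6,"dy": -2.3,"dz": 0,"spin": 0},{"dx": 0,"dy": 0,"dz": 0,"spin": 0.08},{"dx": 0,"dy": 0,"dz": 0,"spin": 0.08},{"dx": 0,"dy": 0,"dz": 0,"spin": 0}]'

```text
time: 1.95
ee_pos: [0.5394, -0.0621, 0.4044]
eef_rot: [0.996, 0.089, -0.0, -0.0]
ft_force: [-0.4, -0.9, 0.0]
width: 0.0873
grip_force: 0.0
```

Run:
```python
from h import *
import pickle
c=cam("wrist");pickle.dump(c,open("w1.pkl","wb"))
s=telemetry.read_state();print(s["time"],s["ee_pos"],s["eef_rot"],s["joint_positions"].round(2))
p=proj(c,[[.588,-.029,.14]])[0];print(p)
save(c,"w2.png",None,1.25)
```

```text
2.0 [ 0.53932554 -0.06230305  0.40453925] [ 9.95931577e-01  9.01125151e-02 -1.69146807e-04  2.65270834e-05] [ 0.51  0.19 -0.54  1.66  0.1   1.32 -1.44]
[279.55825997 134.50543448]
```

View pics/w2.png

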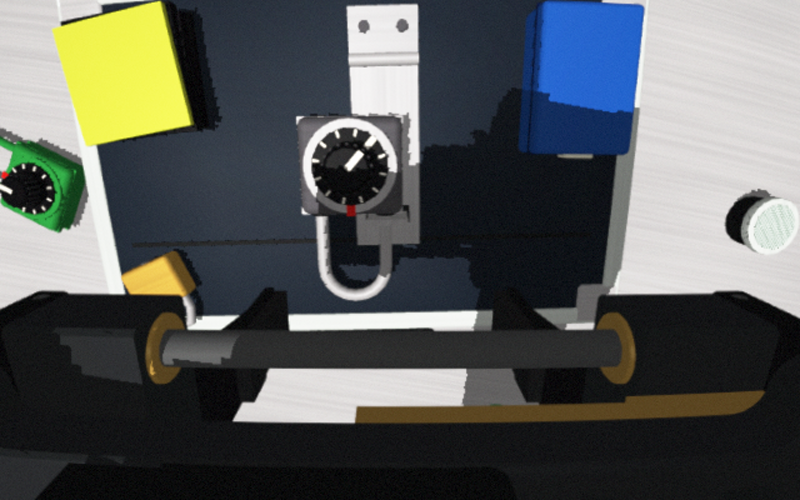

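The wrist view shows the dark lock with its dial at viewed (350,163) and the red mark at (351,210). The pointer is at upper right, about (368,142), roughly 150° anticlockwise of the mark. The fingers close along image x, and the bystanders are clear. Now I measure exactly.

```bash
cat > meas.py <<'E'
from h import *
def meas(c,zl=0.1):
    im=c["img"].astype(int); R,G,B=im[...,0],im[...,1],im[...,2]
    pc=proj(c,[[.587,-.029,zl+.03]])[0]
    yy,xx=np.mgrid[:400,:640]; near=np.hypot(xx-pc[0],yy-pc[1])<75
    red=((R>90)&(R>2*G)&(R>2*B)&near)
    n,l,st,ce=cv2.connectedComponentsWithStats(red.astype(np.uint8)); k=1+st[1:,4].argmax()
    rm=plane(c,ce[k],zl+.029); print("red",ce[k].round(1),st[k,4],rm.round(4))
    w=((im.min(2)>150)&near).astype(np.uint8)
    n,l,st,ce=cv2.connectedComponentsWithStats(w)
    for i in range(1,n):
        if st[i,4]>4:print("white",ce[i].round(1),st[i].tolist(),plane(c,ce[i],zl+.0315).round(4),plane(c,ce[i],zl+.0505).round(4))
    return red,w
E
python3 - <<'E'
from meas import *
import pickle
c=pickle.load(open("w1.pkl","rb")); meas(c)
# ring ellipse: white disc region filled by convex hull
im=c["img"]; sub=im[85:185,230:335,::-1]
cv2.imwrite("pics/dial.png",cv2.resize(sub,None,fx=5.5,fy=5.5,interpolation=cv2.INTER_CUBIC))
E
```

```text
red [280.4 168.4] 55 [ 0.5613 -0.0328  0.129 ]
white [308.5  84.6] [280, 60, 56, 73, 1677] [ 0.6264 -0.0435  0.1315] [ 0.6253 -0.0439  0.1505]
white [238.6  94.8] [237, 93, 6, 6, 20] [0.6105 0.0058 0.1315] [0.6106 0.0017 0.1505]
white [275.3 115.8] [242, 94, 76, 64, 1121] [ 0.6003 -0.0231  0.1315] [ 0.6011 -0.025   0.1505]
white [283.  127.7] [276, 120, 15, 17, 107] [ 0.5926 -0.0301  0.1315] [ 0.594  -0.0315  0.1505]
white [304.9 124.4] [303, 123, 5, 4, 14] [ 0.5979 -0.0457  0.1315] [ 0.5989 -0.046   0.1505]
white [242.8 169.4] [241, 167, 6, 5, 18] [ 0.5558 -0.0043  0.1315] [ 0.56   -0.0077  0.1505]
white [256.9 189.2] [253, 173, 9, 34, 230] [ 0.5422 -0.0173  0.1315] [ 0.5474 -0.0196  0.1505]
```

View pics/dial.png

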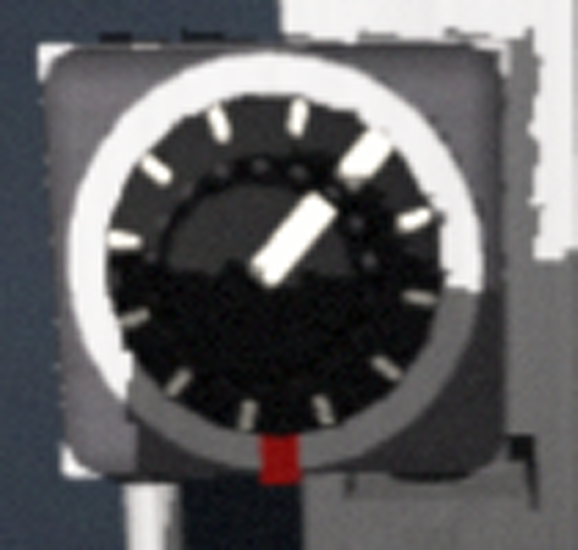

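The crop shows the pointer tip at crop (365,153), the red mark at (280,460), and the tick circle centred near (272,266). I rectify these onto the disc plane to get the true angle.

Run:
```python
from h import *
import pickle
c=pickle.load(open("w1.pkl","rb"))
f=lambda x,y,z:plane(c,(230+(x-2.5)/5.5,85+(y-2.5)/5.5),z)
P=np.array([f(x,y,.1315) for x,y in[(365,153),(415,219),(420,298),(386,368),(323,408),(247,415),(180,382),(133,318),(123,240),(156,170),(220,122),(298,117)]])
ce=(P[:6]+P[6:]).mean(0)/2; print("centre",ce,"radii",np.linalg.norm(P-ce,axis=1).round(4))
a=np.degrees(np.arctan2(*(P-ce)[:,[1,0]].T)); print(a.round(1))
for z in(.128,.1315): 
  q=f(280,460,z)-ce; print("red",q,np.degrees(np.arctan2(q[1],q[0])))
B=[f(x,y,.126) for x,y in[(55,50),(490,55),(495,465),(65,470)]]
print("body",np.mean(B,0),[ (np.degrees(np.arctan2(*(B[i]-B[j])[[1,0]])).round(1),np.linalg.norm(B[i]-B[j]).round(4)) for i,j in[(0,3),(1,2),(0,1),(3,2)]])
# legs
print("knob line",f(265,272,.1505),f(322,205,.1505))
```

```text
centre [ 0.58790948 -0.02777929  0.1315    ] radii [0.0201 0.0207 0.0206 0.0206 0.0203 0.0205 0.0203 0.0204 0.0206 0.0203
 0.0206 0.0205]
[ -29.7  -61.   -91.  -121.1 -150.7  179.   149.8  119.1   89.1   59.4
   28.7   -0.9]
red [-0.02665874 -0.00492838 -0.0035    ] -169.52602392189442
red [-2.59747833e-02 -5.14828121e-03  2.77555756e-17] -168.78909953292754
body [ 0.58801826 -0.02774224  0.126     ] [(np.float64(8.6), np.float64(0.0581)), (np.float64(11.2), np.float64(0.0565)), (np.float64(99.3), np.float64(0.0592)), (np.float64(100.8), np.float64(0.0618))]
knob line [ 0.58912525 -0.02854272  0.1505    ] [ 0.59859066 -0.03431063  0.1505    ]
```

Dial centre is (0.588, -0.028), consistent with the two-view value of (0.588, -0.029). Tick radius is 20.4 mm against the given 20. The pointer needs about 139° clockwise (2.43 rad), so I pre-rotate and go over the knob first.

Emit:
move_arm --steps '[{"dx": 2.7,"dy": -1.26,"dz": 0,"spin": 0},{"dx": 2.7,"dy": -1.26,"dz": 0,"spin": 0},{"dx": 0,"dy": 0,"dz": 0,"spin": -0.14},{"dx": 0,"dy": 0,"dz": 0,"spin": -0.14},{"dx": 0,"dy": 0,"dz": 0,"spin": -0.14},{"dx": 0,"dy": 0,"dz": 0,"spin": -0.14},{"dx": 0,"dy": 0,"dz": 0,"spin": -0.14},{"dx": 0,"dy": 0,"dz": 0,"spin": -0.14},{"dx": 0,"dy": 0,"dz": 0,"spin": -0.14},{"dx": 0,"dy": 0,"dz": 0,"spin": -0.14},{"dx": 0,"dy": 0,"dz": 0,"spin": -0.14},{"dx": 0,"dy": 0,"dz": 0,"spin": -0.14}]' --claw 5.5

```text
time: 3.2
ee_pos: [0.5879, -0.0283, 0.4047]
eef_rot: [0.702, 0.713, -0.0, 0.0]
ft_force: [0.4, 0.1, -0.4]
width: 0.0549
grip_force: 0.0
```

Emit:
move_arm --steps '[{"dx": 0,"dy": 0,"dz": 1.5,"spin": -0.14},{"dx": 0,"dy": 0,"dz": 1.5,"spin": -0.14},{"dx": 0,"dy": 0,"dz": 1.5,"spin": -0.14},{"dx": 0,"dy": 0,"dz": 1.0,"spin": -0.14},{"dx": 0,"dy": 0,"dz": 0,"spin": 0}]'

```text
time: 3.7
ee_pos: [0.5876, -0.0286, 0.3483]
eef_rot: [0.479, 0.878, -0.0, -0.001]
ft_force: [0.2, -0.2, -0.5]
width: 0.0551
grip_force: 0.0
```

Run:
```python
from h import *
s=telemetry.read_state();q=s["eef_rot"];print(s["time"],s["ee_pos"],s["joint_positions"].round(2),2*np.arctan2(q[1],q[0]))
```

```text
3.7 [ 0.58755871 -0.02857533  0.34825617] [ 0.63  0.41 -0.83  1.6   0.31  1.27  0.32] 2.1424592002992844
```

Emit:
move_arm --steps '[{"dx": 0,"dy": 0,"dz": 1.1,"spin": 0},{"dx": 0,"dy": 0,"dz": 1.0,"spin": 0},{"dx": 0,"dy": 0,"dz": 1.0,"spin": 0},{"dx": 0,"dy": 0,"dz": 0,"spin": 0}]'

```text
time: 4.1
ee_pos: [0.5876, -0.028, 0.3171]
eef_rot: [0.481, 0.877, -0.001, -0.001]
ft_force: [-0.2, 0.1, 0.5]
width: 0.0549
grip_force: 0.0
```

Emit:
move_arm --steps '[{"dx": 0,"dy": 0,"dz": 0,"spin": 0},{"dx": 0,"dy": 0,"dz": 0,"spin": 0},{"dx": 0,"dy": 0,"dz": 0,"spin": 0},{"dx": 0,"dy": 0,"dz": 0,"spin": 0},{"dx": 0,"dy": 0,"dz": 0,"spin": 0},{"dx": 0,"dy": 0,"dz": 0,"spin": 0}]' --claw 1.5 --squeeze 25

```text
time: 4.7
ee_pos: [0.588, -0.028, 0.319]
eef_rot: [0.481, 0.877, -0.0, 0.0]
ft_force: [-2.8, 0.4, 3.2]
width: 0.0271
grip_force: 25.0
```

Emit:
move_arm --steps '[{"dx": 0,"dy": 0,"dz": 0,"spin": 0.13},{"dx": 0,"dy": 0,"dz": 0,"spin": 0.13},{"dx": 0,"dy": 0,"dz": 0,"spin": 0.13},{"dx": 0,"dy": 0,"dz": 0,"spin": 0.13},{"dx": 0,"dy": 0,"dz": 0,"spin": 0.13},{"dx": 0,"dy": 0,"dz": 0,"spin": 0.13},{"dx": 0,"dy": 0,"dz": 0,"spin": 0.13},{"dx": 0,"dy": 0,"dz": 0,"spin": 0.13},{"dx": 0,"dy": 0,"dz": 0,"spin": 0.13},{"dx": 0,"dy": 0,"dz": 0,"spin": 0.13},{"dx": 0,"dy": 0,"dz": 0,"spin": 0.13},{"dx": 0,"dy": 0,"dz": 0,"spin": 0}]'

```text
time: 5.9
ee_pos: [0.5885, -0.0282, 0.3194]
eef_rot: [0.938, 0.346, 0.001, 0.001]
ft_force: [3.2, -0.6, 3.5]
width: 0.0272
grip_force: 25.0
```

```bash
cat > st.py <<'E'
from h import *
s=telemetry.read_state();q=s["eef_rot"];print(s["time"],s["ee_pos"].round(4),s["joint_positions"].round(2),"yaw",2*np.arctan2(q[1],q[0]),s["torque"].round(2),s["ft_force"].round(1))
E
python3 st.py
```

```text
5.9 [ 0.5885 -0.0282  0.3194] [ 0.44  0.37 -0.57  1.64  0.22  1.19 -1.05] yaw 0.7061959575362557 [-0.16 -0.63 -0.02] [ 3.2 -0.6  3.5]
```

Emit:
move_arm --steps '[{"dx": 0,"dy": 0,"dz": 0,"spin": 0.13},{"dx": 0,"dy": 0,"dz": 0,"spin": 0.13},{"dx": 0,"dy": 0,"dz": 0,"spin": 0.13},{"dx": 0,"dy": 0,"dz": 0,"spin": 0.13},{"dx": 0,"dy": 0,"dz": 0,"spin": 0.13},{"dx": 0,"dy": 0,"dz": 0,"spin": 0.13},{"dx": 0,"dy": 0,"dz": 0,"spin": 0.13},{"dx": 0,"dy": 0,"dz": 0,"spin": 0.09},{"dx": 0,"dy": 0,"dz": 0,"spin": 0},{"dx": 0,"dy": 0,"dz": 0,"spin": 0}]'

```text
time: 6.9
ee_pos: [0.5885, -0.0287, 0.3194]
eef_rot: [0.99, -0.144, 0.001, 0.0]
ft_force: [2.5, -4.4, 4.0]
width: 0.0272
grip_force: 25.0
```

Emit:
move_arm --steps '[{"dx": 0,"dy": 0,"dz": 0,"spin": 0},{"dx": 0,"dy": 0,"dz": 0,"spin": 0},{"dx": 0,"dy": 0,"dz": 0,"spin": 0},{"dx": 0,"dy": 0,"dz": -2.5,"spin": 0},{"dx": 0,"dy": 0,"dz": -3.0,"spin": -0.12},{"dx": -2.4,"dy": 0,"dz": -3.0,"spin": -0.12},{"dx": -2.4,"dy": 0,"dz": 0,"spin": -0.12},{"dx": 0,"dy": 0,"dz": 0,"spin": -0.1},{"dx": 0,"dy": 0,"dz": 0,"spin": 0}]' --claw 5.5

```text
time: 7.8
ee_pos: [0.5399, -0.0223, 0.404]
eef_rot: [0.996, 0.086, 0.0, 0.0]
ft_force: [0.1, -0.1, -0.4]
width: 0.0547
grip_force: 0.0
```

```bash
python3 st.py
python3 - <<'E'
from h import *
import pickle
c=cam("wrist");pickle.dump(c,open("w3.pkl","wb"))
p=proj(c,[[.588,-.028,.13]])[0].astype(int);print(p)
x0,y0=p[0]-55,max(p[1]-55,0);print(x0,y0)
save(c,"dial2.png",(x0,y0,x0+110,y0+140),4)
E
```

```text
7.8 [ 0.5399 -0.0223  0.404 ] [ 0.4   0.18 -0.5   1.67  0.09  1.32 -1.51] yaw 0.1715341098727947 [-0.02  0.01 -0.01] [ 0.1 -0.1 -0.4]
[330 143]
275 88
```

View pics/dial2.png

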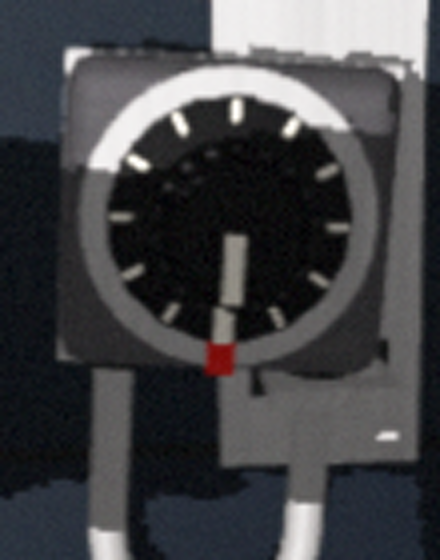

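The crop shows the white pointer at crop (224,325), in line with the red mark at (220,358), so it has clicked in. The legs are at x≈112 and x≈305 at crop y=440. I check the grip point before reaching.

Run:
```python
from h import *
import pickle
c=pickle.load(open("w3.pkl","rb"))
f=lambda x,y,z:plane(c,(275+(x-1.5)/4,88+(y-1.5)/4),z)
a,b=f(112,440,.118),f(307,440,.118);print(a,b,np.linalg.norm(a-b)); m=(a+b)/2; print("mid",m)
yaw=.18;cen=np.array([.588,-.028]);R=np.array([[np.cos(yaw),-np.sin(yaw)],[np.sin(yaw),np.cos(yaw)]])
print("mid in lock",R.T@(m[:2]-cen)); g=cen+R@[-.065,0]
ty=.1715;T=np.array([[np.cos(ty),np.sin(ty)],[np.sin(ty),-np.cos(ty)]]);print("tool delta cm",100*T.T@(g-[.5399,-.0223]))
```

```text
[ 0.53902   -0.0142478  0.118    ] [ 0.54593768 -0.0541234   0.118     ] 0.04047119688848402
mid [ 0.54247884 -0.0341856   0.118     ]
mid in lock [-0.04589311  0.00206397]
tool delta cm [-1.85760495  1.43776454]
```

Emit:
move_arm --steps '[{"dx": -1.85,"dy": 1.35,"dz": 0,"spin": 0},{"dx": 0,"dy": 0,"dz": 2.5,"spin": 0},{"dx": 0,"dy": 0,"dz": 3.0,"spin": 0},{"dx": 0,"dy": 0,"dz": 2.5,"spin": 0},{"dx": 0,"dy": 0,"dz": 1.5,"spin": 0},{"dx": 0,"dy": 0,"dz": 1.2,"spin": 0},{"dx": 0,"dy": 0,"dz": 1.0,"spin": 0},{"dx": 0,"dy": 0,"dz": 0,"spin": 0},{"dx": 0,"dy": 0,"dz": 0,"spin": 0}]' --claw 8.0

```text
time: 8.75
ee_pos: [0.5248, -0.0389, 0.2873]
eef_rot: [0.996, 0.084, 0.0, 0.0]
ft_force: [0.4, -0.1, -0.3]
width: 0.0797
grip_force: 0.0
```

Emit:
move_arm --steps '[{"dx": 0,"dy": 0,"dz": 0,"spin": 0},{"dx": 0,"dy": 0,"dz": 0,"spin": 0},{"dx": 0,"dy": 0,"dz": 0,"spin": 0},{"dx": 0,"dy": 0,"dz": 0,"spin": 0},{"dx": 0,"dy": 0,"dz": 0,"spin": 0},{"dx": 0,"dy": 0,"dz": 0,"spin": 0}]' --claw 4.0 --squeeze 30

```text
time: 9.35
ee_pos: [0.5244, -0.0389, 0.2868]
eef_rot: [0.996, 0.084, -0.0, 0.0]
ft_force: [-1.1, 0.3, 1.6]
width: 0.0485
grip_force: 30.0
```

Emit:
move_arm --steps '[{"dx": -0.3,"dy": 0,"dz": 0,"spin": 0},{"dx": -0.3,"dy": 0,"dz": 0,"spin": 0},{"dx": -0.3,"dy": 0,"dz": 0,"spin": 0},{"dx": -0.3,"dy": 0,"dz": 0,"spin": 0},{"dx": -0.3,"dy": 0,"dz": 0,"spin": 0},{"dx": 0,"dy": 0,"dz": 0,"spin": 0}]'

```text
time: 9.95
ee_pos: [0.5092, -0.0413, 0.2868]
eef_rot: [0.996, 0.084, -0.0, -0.0]
ft_force: [0.7, 2.7, 1.7]
width: 0.0489
grip_force: 29.9
```

Emit:
move_arm --steps '[{"dx": -0.2,"dy": 0,"dz": 0,"spin": 0},{"dx": -0.2,"dy": 0,"dz": 0,"spin": 0},{"dx": 0,"dy": 0,"dz": 0,"spin": 0}]'

```text
time: 10.25
ee_pos: [0.5062, -0.042, 0.287]
eef_rot: [0.996, 0.085, 0.001, -0.0]
ft_force: [7.5, 2.3, -2.6]
width: 0.0486
grip_force: 29.9
```

Emit:
move_arm --steps '[{"dx": -0.15,"dy": 0,"dz": 0,"spin": 0},{"dx": -0.15,"dy": 0,"dz": 0,"spin": 0},{"dx": 0,"dy": 0,"dz": 0,"spin": 0}]'

```text
time: 10.55
ee_pos: [0.5048, -0.0422, 0.2877]
eef_rot: [0.996, 0.085, 0.004, -0.0]
ft_force: [19.3, 2.5, -8.0]
width: 0.0489
grip_force: 29.8
```

The force rose to 19 N, so the shackle is at its stop. I back off slightly, which also moves the body off the eye, then release and look.

Emit:
move_arm --steps '[{"dx": 0.2,"dy": 0,"dz": 0,"spin": 0},{"dx": 0.2,"dy": 0,"dz": 0,"spin": 0},{"dx": 0.15,"dy": 0,"dz": 0,"spin": 0},{"dx": 0,"dy": 0,"dz": 0,"spin": 0}]'

```text
time: 10.95
ee_pos: [0.5076, -0.0419, 0.2864]
eef_rot: [0.996, 0.084, -0.001, 0.0]
ft_force: [-3.3, 2.7, 2.5]
width: 0.0484
grip_force: 30.0
```

Emit:
move_arm --steps '[{"dx": 0,"dy": 0,"dz": 0,"spin": 0},{"dx": 0,"dy": 0,"dz": 0,"spin": 0},{"dx": 0,"dy": 0,"dz": 0,"spin": 0},{"dx": 0,"dy": 0,"dz": 0,"spin": 0},{"dx": 0,"dy": 0,"dz": -2.0,"spin": 0},{"dx": 0,"dy": 0,"dz": -3.0,"spin": 0},{"dx": 1.5,"dy": 0,"dz": -3.0,"spin": 0},{"dx": 1.5,"dy": 0,"dz": -3.0,"spin": 0},{"dx": 0,"dy": 0,"dz": -1.0,"spin": 0},{"dx": 0,"dy": 0,"dz": 0,"spin": 0}]' --claw 8.6

```text
time: 11.95
ee_pos: [0.538, -0.0366, 0.4079]
eef_rot: [0.996, 0.084, 0.001, 0.0]
ft_force: [-0.1, -0.1, -1.1]
width: 0.0859
grip_force: 0.0
```

```bash
python3 st.py
python3 - <<'E'
from h import *
import pickle
c=cam("wrist");pickle.dump(c,open("w4.pkl","wb"))
p=proj(c,[[.588,-.028,.13]])[0].astype(int);print(p)
x0,y0=p[0]-55,max(p[1]-55,0);print(x0,y0)
save(c,"open.png",(x0,y0,x0+110,y0+140),4)
E
```

```text
11.95 [ 0.538  -0.0366  0.4079] [ 0.42  0.18 -0.49  1.66  0.09  1.32 -1.48] yaw 0.16892370322904762 [ 0.    0.05 -0.03] [-0.1 -0.1 -1.1]
[312 137]
257 82
```

View pics/open.png

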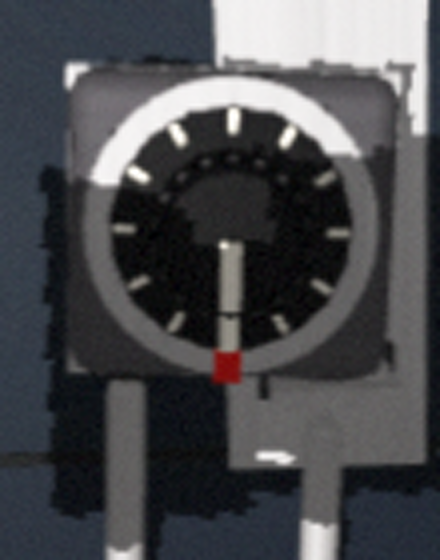

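The shackle is out: the right leg's end shows at crop (320,418), clear of the body face at y≈378. The dial centre is near (230.5,231). Now I compute the body grasp.

Run:
```python
from h import *
import pickle
def ctr(n,x0,y0,px,z=.1315):
    c=pickle.load(open(n,"rb")); return np.mean([plane(c,(x0+(x-1.5)/4,y0+(y-1.5)/4),z) for x,y in px],0)
print("before",ctr("w3.pkl",275,88,[(120,217),(338,228),(138,162),(318,281)]))
n=ctr("w4.pkl",257,82,[(124,229),(338,234),(139,175),(322,286)]);print("now",n)
c=pickle.load(open("w4.pkl","rb"));f=lambda x,y,z:plane(c,(257+(x-1.5)/4,82+(y-1.5)/4),z)
print("leg end",f(320,418,.118)-f(320,378,.114), "face",f(230,378,.128)[:2]-n[:2])
d=f(227,367,.128)-n; print("yaw",np.arctan2(-d[1],-d[0]))
ty=.1689;T=np.array([[np.cos(ty),np.sin(ty)],[np.sin(ty),-np.cos(ty)]]);print("tool delta cm",100*T.T@(n[:2]-[.538,-.0366]))
```

```text
before [ 0.58853495 -0.0288038   0.1315    ]
now [ 0.58736296 -0.02991389  0.1315    ]
leg end [-0.00759964 -0.00115422  0.004     ] face [-0.02892719 -0.00476769]
yaw 0.14073831977773085
tool delta cm [4.9784465  0.17068559]
```

Emit:
move_arm --steps '[{"dx": 2.5,"dy": 0.1,"dz": 0,"spin": 0.01},{"dx": 2.5,"dy": 0.1,"dz": 0,"spin": 0},{"dx": 0,"dy": 0,"dz": 3.0,"spin": 0},{"dx": 0,"dy": 0,"dz": 3.0,"spin": 0},{"dx": 0,"dy": 0,"dz": 2.5,"spin": 0},{"dx": 0,"dy": 0,"dz": 1.5,"spin": 0},{"dx": 0,"dy": 0,"dz": 1.1,"spin": 0},{"dx": 0,"dy": 0,"dz": 1.0,"spin": 0},{"dx": 0,"dy": 0,"dz": 0,"spin": 0}]' --claw 8.7

```text
time: 12.9
ee_pos: [0.5871, -0.0306, 0.2848]
eef_rot: [0.997, 0.079, -0.001, -0.0]
ft_force: [0.4, 0.3, -0.4]
width: 0.087
grip_force: 0.0
```

Emit:
move_arm --steps '[{"dx": 0,"dy": 0,"dz": 0,"spin": 0},{"dx": 0,"dy": 0,"dz": 0,"spin": 0},{"dx": 0,"dy": 0,"dz": 0,"spin": 0},{"dx": 0,"dy": 0,"dz": 0,"spin": 0},{"dx": 0,"dy": 0,"dz": 0,"spin": 0},{"dx": 0,"dy": 0,"dz": 0,"spin": 0}]' --claw 5.5 --squeeze 30

```text
time: 13.5
ee_pos: [0.5876, -0.0305, 0.2863]
eef_rot: [0.997, 0.079, 0.0, 0.0]
ft_force: [-1.3, 0.4, 5.3]
width: 0.0634
grip_force: 29.9
```

Emit:
move_arm --steps '[{"dx": 0.12,"dy": 0,"dz": 0,"spin": 0},{"dx": 0,"dy": 0,"dz": -0.5,"spin": 0},{"dx": 0,"dy": 0,"dz": -0.5,"spin": 0},{"dx": 0,"dy": 0,"dz": -0.3,"spin": 0}]'

```text
time: 13.9
ee_pos: [0.5886, -0.0304, 0.299]
eef_rot: [0.997, 0.079, 0.0, 0.0]
ft_force: [0.3, -0.7, -3.1]
width: 0.0638
grip_force: 29.9
```

Only the lock's weight is on the wrist (−3.1 N), so it is lifting free. I raise it further.

Emit:
move_arm --steps '[{"dx": 0,"dy": 0,"dz": -1.0,"spin": 0},{"dx": 0,"dy": 0,"dz": -1.0,"spin": 0},{"dx": 0,"dy": 0,"dz": -1.5,"spin": 0},{"dx": 0,"dy": 0,"dz": -2.0,"spin": 0},{"dx": 0,"dy": 0,"dz": -2.0,"spin": 0},{"dx": 0,"dy": 0,"dz": -2.0,"spin": 0},{"dx": 0,"dy": 0,"dz": -2.0,"spin": 0},{"dx": 0,"dy": 0,"dz": -1.5,"spin": 0},{"dx": 0,"dy": 0,"dz": -0.5,"spin": 0},{"dx": 0,"dy": 0,"dz": 0,"spin": 0},{"dx": 0,"dy": 0,"dz": 0,"spin": 0},{"dx": 0,"dy": 0,"dz": 0,"spin": 0}]'

```text
time: 15.1
ee_pos: [0.5885, -0.0304, 0.4327]
eef_rot: [0.997, 0.079, -0.001, -0.0]
ft_force: [0.3, 0.7, -3.3]
width: 0.0636
grip_force: 29.9
```

```bash
python3 st.py
python3 - <<'E'
from h import *
c=cam("scene"); p=proj(c,[[.56,-.03,.26]])[0].astype(int);print(p)
x0,y0=max(p[0]-100,0),max(p[1]-80,0); save(c,"fin.png",(x0,y0,x0+200,y0+150),3.5)
E
```

```text
15.1 [ 0.5885 -0.0304  0.4327] [ 0.37  0.28 -0.49  1.5   0.13  1.4  -1.53] yaw 0.15882718412700933 [ 0.01 -0.05 -0.03] [ 0.3  0.7 -3.3]
[330 190]
```

View pics/fin.png

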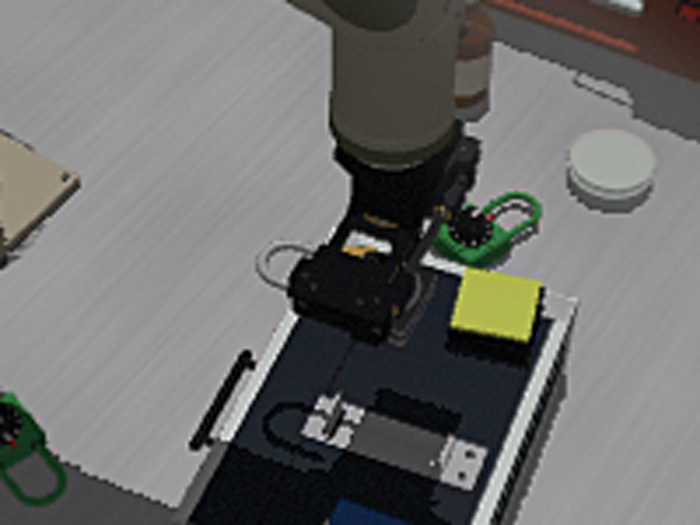

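The lock hangs in the gripper with the shackle out at (285,265), its shadow on the lid, the staple empty at (330,415) and the bystanders in place. It is about 14.6 cm above the lid.

```bash
python3 -c "
from bench import job
print(job.close_job())"
```

```text
the job is handed in; nothing more can be done
None
```

I handed the job in with the padlock unlocked, its shackle pulled out to the stop, held level and at rest about 14.6 cm above the lid; no verdict came back.

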